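# Steady a rocking bench power supply with a wedge

## Robot

A 6-joint arm with a two-finger parallel gripper is mounted at the origin on the work surface. World frame = base frame: x ahead of the robot, y to its left, z up, the work surface at z = 0. Lengths are in m, angles in rad, forces in N, time in s.
With the tool pointing down it reaches from about 0.375 to 0.975 m from the base axis. Payload 3.8 kg.
Tool frame: the origin (TCP) lies midway between the tips of the shut fingers; the grasp point (between the pads) lies 19 mm behind it; z points along the fingers, y is the line along which they close (so a half turn about z gives the same grasp; the last joint's range is limited). The gripper opens to 85 mm and grips with 20 to 120 N. Pads are 22 mm wide; open, the fingers measure 114 mm over their backs; the gripper's body (76 mm by 85 mm) begins 54 mm behind the grasp point. The pads swing forward as they close: fully open they stand 13 mm farther back than shut.
Start: joints at [-1.176, 0.264, 1.604, -0, 1.274, -0.037], TCP at [0.282, -0.613, 0.231] pointing down, gripper open.
Joint ranges: [-2.63, 2.63], [-0.94, 2.18], [0.31, 2.57], [-1.31, 4.45], [0, 2.66], [-2.55, 2.55]. Speed limits (rad/s): [2.57, 2.57, 3.14, 3.14, 3.14, 3.14].

## Interface

Orientations are given as a rotation vector (axis times angle).
In Python, from workcell import bot, imaging gives the robot as it stands.
- The arm moves only by the tool step_arm, never from a script. Its argument "series" is a list of rows, each an object of numbers: "grip": the closure, from -1 (fully open) to 1 (shut); "x", "y", "z": the shift along the tool's x, y, z normalised to -1 to 1, where 1 is 500 mm; "ax", "ay", "az": the turn, a rotation vector about the tool's x, y, z normalised to -1 to 1, where 1 is 30 degrees. A call has 1 to 12 rows; each row is the pose to reach, as a shift and turn from the pose commanded when the call began, along the tool's axes at that moment; what a row does not reach only later rows make up. A row lasts 1/10 s, in which the tool goes at most 50 mm and 8.59 degrees, less where a joint would pass 70% of its speed; a pose out of reach is approached as far as the arm can. A call with a number of a shift or a turn outside -1 to 1 is refused whole. A call with a gripper value outside its range is refused whole. The fingers move at their own pace and stop on an object; "force" is the grip in N (left out, the last holds). Time passes only in rows, so rows that repeat a pose let the fingers close. It gives the time, the measured TCP pose, the force, the opening and the grip force at its end, in the units of the state.
- bot.read_state(): the state, without advancing time (a new reading comes with each control period).
- imaging.read_camera(name): name is "side" or "top" or "wrist"; returns a dict with "img" (384x512x3 uint8, red, green, blue), "fx", "fy", "cx", "cy" (pixels), "R" (3x3) and "t" (3): a world point X has camera coordinates R X + t. Camera axes: x right, y down, z forward; pixel columns grow to the right and rows downward; lengths in m; the calibration is good to about 2 mm. A picture is of the moment at which its call begins. There is no depth.
- bot.finish_job(): hands the job in; it is judged then, once.
The state is a dict: "time": time; "q": joint angles; "joint_vel": joint speeds; "joint_torque": joint torques, N m; "tool_pos": TCP position; "tcp_rot": TCP orientation; "wrist_force": force on the tool from outside, world axes, zero at the start; "torque": the same for the moment, N m; "width": opening from 0.0 (shut) to 1.0 (fully open); "grip_force": force on a finger pad.
Only numpy, scipy, OpenCV 4.12 (cv2) and the standard library are available. Lean on these libraries where they do the work, as an engineer would, in place of code of your own. Each camera call takes 0.05 s, during which the arm holds its last target. There are 200 camera calls.

## Task

The low black bench power supply has lost a foot and rocks on that corner. Push the orange wedge along the bench, thin end first, in under the side of the supply at the footless corner, beside which it lies, until the supply no longer rocks, then press a fingertip down firmly (about 10 N) on the yellow pad above that corner to prove that it does not dip; if it dips, push the wedge in further and press again. Finish while still pressing on the pad; never lift or tip the wedge, and leave the other things on the bench where they are.

Things in the scene. Friction and masses are not known exactly. Their poses are not given: they have to be found in the camera images.
- supply (a joint): how far the supply (black case 240 mm front to back, 190 wide, 75 high, about 2.6 kg) is rocked down at its footless corner, rad: 0 = level on its three feet (it falls back to 0 by itself), 0.07 = fully down. It rocks about the line through its front left and back right feet, 106 mm from the pad, at 2 to 6 N on the pad; it does not slide, and cannot go below 0
- pad_top (a point): centre of the top of the round yellow pad (44 mm across, 3 mm thick, slippery) on top of the supply above its footless corner, 87 to 94 mm above the bench. Axes are the supply's: x from its front panel to its back, y to its left side, z up. The left side is 30 mm away in y, the back 30 mm in x
- loose_edge (a point): point on the lower left edge of the supply, 35 mm from the back left corner, whose foot is missing; axes as pad_top. The wedge goes in below this point, towards -y. Its height is the gap above the bench, 9 to 16 mm, different each time. Inside, the space is free for more than 100 mm
- wedge_tip (a point): middle of the lower edge of the thin end of the orange wedge, on the bench. Axes are the wedge's: it points along -y, z up. It starts left of the supply, its thin end 30 to 90 mm short of it and roughly lined up
- wedge_heel (a point): centre of the upright blunt end face of the wedge (45 mm wide, 28 high), 14 mm above the bench; +y points out of the face, away from the supply. Push here. It slides with 1 to 2 N and, once snug with about 25 to 60 mm of it under the supply, stops dead and stays where it is left
- bearing: steel ball bearing lying flat, 46 mm across, 15 mm high; origin at the centre of its underside. Not part of the work
- spool: small green spool standing on end, 54 mm across, 42 mm high; origin at the centre of its underside. Not part of the work
- flux: small amber jar with red cap, 44 mm across, 42 mm high; origin at the centre of its underside. Not part of the work
- screwdriver: screwdriver lying down, about 0.2 m long; origin at the centre of its length on the bench. Not part of the work
- tray: low blue parts tray, 100 x 130 x 30 mm; origin at the centre of its underside. Not part of the work
- mug: white mug, 80 mm across, 90 mm high; origin at the centre of its underside. Not part of the work
- pad: the same yellow pad; origin at the centre of its underside, 3 mm below pad_top; same axes
- wedge: the orange plastic wedge, loose, about 90 g, 120 mm long (y), 45 wide, flat below, its top rising evenly from 4 mm at the thin end (-y) to 28 mm at the blunt end (+y). Origin at the centre of its underside, 60 mm from either end
Not all that is in view belongs to the job. Several things look just like the wedge: the one meant starts farthest to the robot's left.

How it is judged:
On the way:
1. the thin end of the wedge is at least 15 mm under the supply's left side near the footless corner (y of wedge_tip in the frame of loose_edge between -0.09 and -0.015 m and x of wedge_tip in the frame of loose_edge between -0.065 and 0.035 m), for 0.1 s.
At the end, for the whole second after the job is handed in: for the last second the fingers press the yellow pad with over 5 N and the supply stays within 0.015 rad of level; the wedge lies flat, still and untouched, its thin end 15 to 90 mm under the left side, at most 35 mm behind or 65 mm before the loose_edge point (all of step 1 and contact force between the fingers and pad above 5 N and value of joint supply below 0.015 rad and angle between wedge_tip's own z axis and vertical below 0.1 rad and height (world z) of wedge_heel below 0.02 m and contact force between the fingers and wedge below 0.1 N and linear speed of wedge below 0.01 m/s); the arm keeps its last pose, push and grip.
It fails at once if the wedge is lifted or tipped (height (world z) of wedge_heel above 0.03 m or height (world z) of wedge_tip above 0.018 m or angle between wedge_tip's own z axis and vertical above 0.3 rad).
It fails at once if another thing on the bench is moved more than 20 mm (distance of any of bearing, spool, flux, screwdriver, tray, mug from where it was at the start of the episode above 0.02 m).
It also fails if it takes over 48 s, if anything falls off the work surface, if the arm or the gripper's body presses on something with over 40 N, if the wrist force passes 120 N, or if a joint passes its speed limit or range.

## Working session

There is one attempt and no reset: what is moved stays moved. The work goes in short steps, Python scripts to look and compute and a tool call to move; the robot and the scene stay as the last step left them, time stands still between calls to the robot, and variables do not carry over. Pictures are saved under pics/ and viewed, at most 10 in all, crops included, and the job is handed in when it is done.

Besides the shell and the picture viewer there is one more tool, called after "Emit:" in YAML: its name, and indented under it one key for each argument. step_arm: Moves the arm, as the interface text tells. Scaled input: -1 to 1 covers 500 mm each way for a shift and 30 degrees each way for a turn. Its arguments: {"type":"object","properties":{"series":{"type":"array","items":{"type":"object","properties":{"grip":{"type":"number"},"x":{"type":"number","minimum":-1,"maximum":1},"y":{"type":"number","minimum":-1,"maximum":1},"z":{"type":"number","minimum":-1,"maximum":1},"ax":{"type":"number","minimum":-1,"maximum":1},"ay":{"type":"number","minimum":-1,"maximum":1},"az":{"type":"number","minimum":-1,"maximum":1}}}},"force":{"type":"number"}},"required":["series"]}

```bash
mkdir -p pics; python3 - <<'E'
from workcell import bot, imaging
import cv2,pickle
d={}
for n in("top","side"):
    c=imaging.read_camera(n);d[n]=c
    cv2.imwrite(f"pics/{n}0.png",c["img"][:,:,::-1])
    print(n,c["fx"],c["cx"],c["cy"],c["R"],c["t"])
pickle.dump(d,open("c0.pkl","wb"))
print(bot.read_state())
E
```

```text
top 458.375626406107 249.05569473101656 188.51675828182283 [[ 0.02909937 -0.99956467  0.00486811]
 [-0.99145123 -0.0294822  -0.12710332]
 [ 0.12719151 -0.00112787 -0.99187754]] [-0.01440071  0.47526102  1.56262465]
side 407.3760771042676 248.4312932698953 188.66941410539928 [[-0.96227235 -0.27181162  0.01226233]
 [-0.21256851  0.72287835 -0.65746598]
 [ 0.16984272 -0.63526792 -0.75338444]] [0.47509373 0.16767061 1.19250988]
{'time': 0.1, 'q': array([-1.17592327e+00,  2.64673029e-01,  1.60524133e+00,  5.78656169e-05,
        1.27368532e+00, -3.68769850e-02]), 'joint_vel': array([-0.00057977, -0.00187535, -0.0032232 ,  0.00024242,  0.00078962,
        0.00133007]), 'joint_torque': array([ 5.05300686e-04, -5.16708469e+01, -3.68590450e+01, -5.16172372e-05,
        6.26099703e-03,  2.53847844e-05]), 'tool_pos': array([ 0.28223889, -0.61243976,  0.23008764]), 'tcp_rot': array([-3.06674115e+00, -6.72484901e-01,  4.75505843e-04]), 'wrist_force': array([ 0.14680123, -0.74042843, -0.05734392]), 'torque': array([-0.01653001, -0.01016905,  0.04389845]), 'grip_force': 0.0, 'width': 0.9981914881255421}
```

View pics/top0.png

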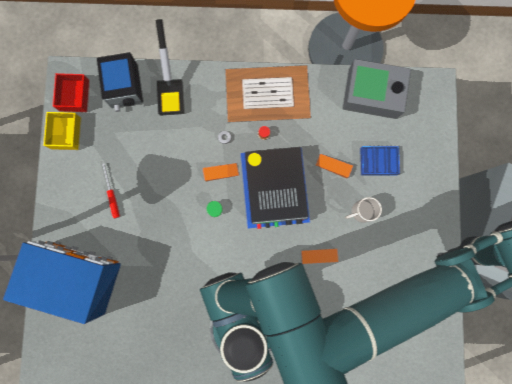

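View pics/side0.png

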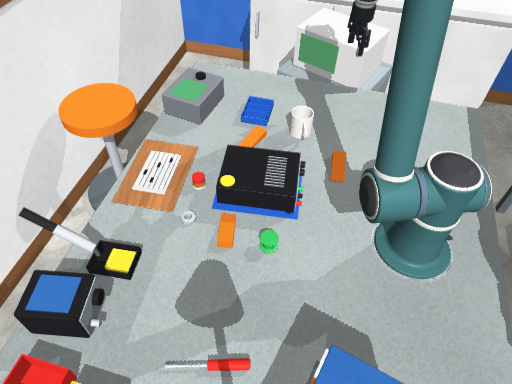

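```bash
cat > h.py <<'E'
import numpy as np,cv2
def proj(c,X):
    p=c["R"]@np.asarray(X,float)+c["t"]; return np.array([c["fx"]*p[0]/p[2]+c["cx"],c["fy"]*p[1]/p[2]+c["cy"]])
def unp(c,u,v,z):
    d=c["R"].T@np.array([(u-c["cx"])/c["fx"],(v-c["cy"])/c["fy"],1]); o=-c["R"].T@c["t"]
    return o+d*(z-o[2])/d[2]
E
python3 - <<'E'
import pickle,cv2,numpy as np
from h import *
d=pickle.load(open("c0.pkl","rb"))
a=d["top"]["img"][120:240,190:330];b=d["side"]["img"][130:270,170:320]
a=cv2.resize(a,(560,480),interpolation=2)[:, :400];b=cv2.resize(b,(600,560),interpolation=2)[:480,:400]
cv2.imwrite("pics/z.png",np.hstack([a,b])[:,:,::-1])
for n,c in d.items():
    h=cv2.cvtColor(c["img"],cv2.COLOR_RGB2HSV)
    for nm,lo,hi in(("org",5,18),("yel",24,34)):
        m=((h[...,0]>=lo)&(h[...,0]<=hi)&(h[...,1]>170)&(h[...,2]>90)).astype(np.uint8)
        N,L,s,ce=cv2.connectedComponentsWithStats(m)
        for i in range(1,N):
            if 30<s[i,4]<900:
                r=cv2.minAreaRect(np.argwhere(L==i)[:,::-1].astype(np.float32))
                print(n,nm,s[i],ce[i].round(1),np.round(cv2.boxPoints(r),1).tolist(), unp(c,*ce[i],0.0905 if nm=="yel" else 0.008).round(4))
E
```

```text
top org [317 155  35  22 416] [334.2 165.4] [[315.79998779296875, 165.39999389648438], [320.29998779296875, 153.5], [351.79998779296875, 165.3000030517578], [347.29998779296875, 177.1999969482422]] [ 0.5702 -0.3001  0.008 ]
top org [204 164  34  17 399] [220.  171.5] [[203.0, 168.0], [235.39999389648438, 162.60000610351562], [237.5, 174.8000030517578], [205.0, 180.1999969482422]] [0.5359 0.104  0.008 ]
top org [302 249  35  14 407] [319.2 255.8] [[301.79998779296875, 250.89999389648438], [335.8999938964844, 248.8000030517578], [336.6000061035156, 260.70001220703125], [302.6000061035156, 262.79998779296875]] [ 0.2508 -0.2499  0.008 ]
top org [ 66 251  19   8  50] [ 74.9 254.8] [[65.80000305175781, 253.6999969482422], [67.0, 249.60000610351562], [84.69999694824219, 254.60000610351562], [83.5, 258.70001220703125]] [0.2297 0.5941 0.008 ]
top yel [161  92  19  20 350] [169.9 101.4] [[161.0, 92.0], [179.0, 92.0], [179.0, 111.0], [161.0, 111.0]] [0.7604 0.2791 0.0905]
top yel [248 153  13  13 141] [254.1 159. ] [[248.0, 153.0], [260.0, 153.0], [260.0, 165.0], [248.0, 165.0]] [ 0.5685 -0.014
[... 410 characters left out ...]
203.89999389648438, 180.89999389648438], [204.39999389648438, 186.39999389648438], [193.3000030517578, 187.5]] [ 0.6758 -0.0463  0.008 ]
side org [217 214  19  34 505] [226.  230.8] [[216.1999969482422, 246.0], [219.60000610351562, 213.10000610351562], [235.3000030517578, 214.8000030517578], [231.8000030517578, 247.60000610351562]] [0.5334 0.1052 0.008 ]
side yel [220 175  15  12 144] [227.1 180.3] [[220.0, 175.0], [234.0, 175.0], [234.0, 186.0], [220.0, 186.0]] [ 0.567  -0.0178  0.0905]
side yel [105 248  31  25 537] [119.7 260. ] [[104.4000015258789, 268.5], [108.30000305175781, 246.5], [135.3000030517578, 251.1999969482422], [131.39999389648438, 273.29998779296875]] [0.7468 0.3233 0.0905]
```

View pics/z.png

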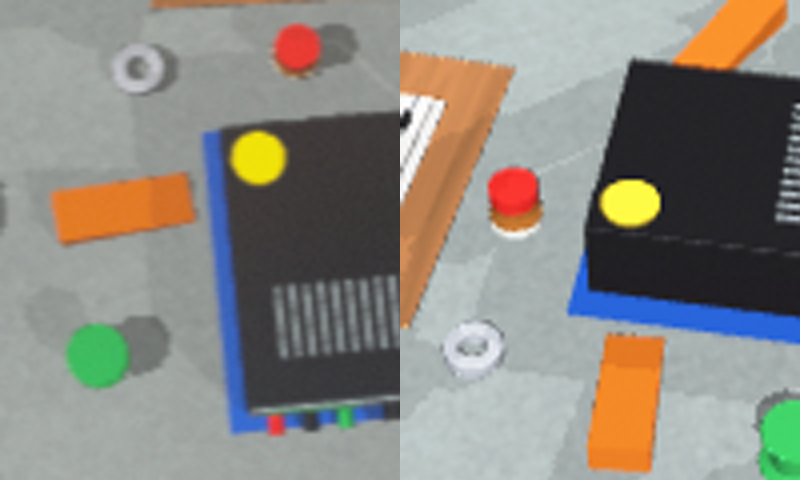

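```bash
cat > fit.py <<'E'
import pickle,cv2,numpy as np
from h import *
from scipy.optimize import minimize
d=pickle.load(open("c0.pkl","rb")); S=4
def R2(a): return np.array([[np.cos(a),-np.sin(a)],[np.sin(a),np.cos(a)]])
def mask(c,seed,f):
    h=cv2.cvtColor(cv2.resize(c["img"],None,fx=S,fy=S,interpolation=2),cv2.COLOR_RGB2HSV)
    m=f(h).astype(np.uint8); N,L=cv2.connectedComponents(m); return L==L[int(seed[1]*S),int(seed[0]*S)]
def sil(c,V,shape):
    P=np.array([proj(c,v) for v in V]); P=(P+.5)*S-.5
    m=np.zeros(shape,np.uint8); cv2.fillConvexPoly(m,cv2.convexHull(np.round(P*16).astype(np.int32)),1,shift=4); return m>0
def wv(p):
    V=np.array([[x,y,z] for x in(-.0225,.0225) for y,h in((-.06,.004),(.06,.028)) for z in(0,h)])
    V[:,:2]=V[:,:2]@R2(p[2]).T+p[:2]; return V
def fit(cams,x0,verts):
    def cost(p): return sum(1-(lambda s:(s&m).sum()/(s|m).sum())(sil(c,verts(p),m.shape)) for c,m in cams)
    sx=np.vstack([x0]+[np.array(x0)+e for e in np.diag([.008,.008,.08])])
    r=minimize(cost,x0,method="Nelder-Mead",options=dict(initial_simplex=sx,xatol=1e-4,fatol=1e-5)); return r.x,r.fun
E
python3 - <<'E'
from fit import *
org=lambda h:(h[...,0]>=4)&(h[...,0]<=19)&(h[...,1]>130)
ms={"top":mask(d["top"],(220,172),org),"side":mask(d["side"],(226,231),org)}
for k in(["top"],["side"],["top","side"]): print(k,fit([(d[n],ms[n]) for n in k],[.535,.104,.12],wv))
# pad triangulation (bounding-circle centres)
from scipy.optimize import least_squares
r=least_squares(lambda X:np.r_[proj(d["top"],X)-[254.1,159],proj(d["side"],X)-[227.1,180.3]],[.57,-.015,.09]);print("pad",r.x,r.fun)
for z,pts in((.089,[(220,128),(247,408)]),(0,[(204,133),(231,432)])):
    q=[unp(d["top"],190+u/4-.4,120+v/4-.4,z) for u,v in pts];print(z,q,np.degrees(np.arctan2(*(q[0]-q[1])[1::-1])))
# supply top left edge line vs columns in top camera: subpixel edge by black threshold
g=cv2.cvtColor(d["top"]["img"],cv2.COLOR_RGB2GRAY).astype(int)
im=d["top"]["img"].astype(int); P=[]
for v in range(166,215,4):
    row=im[v,232:262]; b=row[:,2]; i=next(i for i in range(2,29) if b[i]<70 and b[i-1]>=70); u=232+i-1+(b[i-1]-70)/(b[i-1]-b[i]); P.append(unp(d["top"],u,v,.089)[:2])
P=np.array(P);k=np.polyfit(P[:,0],P[:,1],1);print("edge y=",k,"yaw deg",np.degrees(np.arctan(k[0])),P[0],P[-1])
E
```

```text
['top'] (array([0.53624305, 0.10277226, 0.21087681]), np.float64(0.0620061604392661))
['side'] (array([0.53483384, 0.0975501 , 0.21624392]), np.float64(0.03638048893523349))
['top', 'side'] (array([0.53531698, 0.09900146, 0.20919397]), np.float64(0.1601245056114019))
pad [ 0.5666669  -0.01452211  0.09450001] [ 0.0317197   0.32298353 -0.28238537 -0.06949512]
0.089 [array([0.59329645, 0.01837001, 0.089     ]), array([ 0.35764057, -0.01117249,  0.089     ])] 7.145487130937097
0 [array([0.60705688, 0.03352838, 0.        ]), array([0.3411967 , 0.00150483, 0.        ])] 6.86833525596645
edge y= [ 0.12985215 -0.06089862] yaw deg 7.398581339461831 [0.54414797 0.00937068] [ 0.38286804 -0.01085499]
```

```bash
cat > mv.py <<'E'
import sys,numpy as np
from workcell import bot
from scipy.spatial.transform import Rotation as R
def rel(p,ang):
    "tool x axis at ang deg in world, tool down"
    s=bot.read_state(); R0=R.from_rotvec(s["tcp_rot"])
    a=np.radians(ang); T=R.from_matrix(np.array([[np.cos(a),np.sin(a),0],[np.sin(a),-np.cos(a),0],[0,0,-1]]))
    print("t",s["time"],"pos",s["tool_pos"].round(4),"F",s["wrist_force"].round(1),"w",round(s["width"],3))
    print("xyz",(R0.inv().apply(np.array(p)-s["tool_pos"])/.5).round(4),"a",(np.degrees((R0.inv()*T).as_rotvec())/30).round(3))
v=list(map(float,sys.argv[1:])); rel(v[:3],v[3])
E
python3 mv.py .40 -.21 .23 54; python3 mv.py .5134 .2027 .23 102
```

```text
t 0.1 pos [ 0.2822 -0.6124  0.2301] F [ 0.1 -0.7 -0.1] w 0.998
xyz [ 0.5507 -0.6325  0.0015] a [-0.004 -0.001 -0.975]
t 0.1 pos [ 0.2822 -0.6124  0.2301] F [ 0.1 -0.7 -0.1] w 0.998
xyz [ 1.1021 -1.2872  0.0029] a [-0.003 -0.003 -2.575]
```

Emit:
step_arm:
  series:
    - {"x":0.55,"y":-0.63,"az":-0.97,"grip":0.5}
    - {"x":0.55,"y":-0.63,"az":-0.97,"grip":0.5}
    - {"x":0.55,"y":-0.63,"az":-0.97,"grip":0.5}
    - {"x":0.55,"y":-0.63,"az":-0.97,"grip":0.5}
    - {"x":0.55,"y":-0.63,"az":-0.97,"grip":0.5}
    - {"x":0.55,"y":-0.63,"az":-0.97,"grip":0.5}
    - {"x":0.55,"y":-0.63,"az":-0.97,"grip":0.5}
    - {"x":0.55,"y":-0.63,"az":-0.97,"grip":0.5}
    - {"x":0.55,"y":-0.63,"az":-0.97,"grip":0.5}
    - {"x":0.55,"y":-0.63,"az":-0.97,"grip":0.5}

```text
validation failed for argument at $.se...
```

```bash
python3 mv.py .5134 .2027 .23 84
```

```text
t 0.1 pos [ 0.2822 -0.6124  0.2301] F [ 0.1 -0.7 -0.1] w 0.998
xyz [ 1.1021 -1.2872  0.0029] a [-0.003 -0.002 -1.975]
```

Emit:
step_arm:
  series:
    - {"x":0.55,"y":-0.63,"z":0,"ax":0,"ay":0,"az":-0.97,"grip":0.5}
  force: 30

```text
time: 0.2
tool_pos: [0.2951, -0.5683, 0.2296]
tcp_rot: [3.009, 0.9, -0.002]
wrist_force: [0.2, 1.1, -1.0]
width: 0.86
grip_force: 0.0
```

```bash
python3 mv.py .41 -.18 .23 62
```

```text
t 0.2 pos [ 0.2951 -0.5683  0.2296] F [ 0.2  1.1 -1. ] w 0.86
xyz [ 0.6182 -0.5231 -0.0019] a [-0.     0.003 -0.957]
```

Emit:
step_arm:
  series:
    - {"x":0.62,"y":-0.52,"z":0,"ax":0,"ay":0,"az":-0.96,"grip":0.5}
    - {"x":0.62,"y":-0.52,"z":0,"ax":0,"ay":0,"az":-0.96,"grip":0.5}
    - {"x":0.62,"y":-0.52,"z":0,"ax":0,"ay":0,"az":-0.96,"grip":0.5}
    - {"x":0.62,"y":-0.52,"z":0,"ax":0,"ay":0,"az":-0.96,"grip":0.5}
    - {"x":0.62,"y":-0.52,"z":0,"ax":0,"ay":0,"az":-0.96,"grip":0.5}
    - {"x":0.62,"y":-0.52,"z":0,"ax":0,"ay":0,"az":-0.96,"grip":0.5}
    - {"x":0.62,"y":-0.52,"z":0,"ax":0,"ay":0,"az":-0.96,"grip":0.5}
    - {"x":0.62,"y":-0.52,"z":0,"ax":0,"ay":0,"az":-0.96,"grip":0.5}
    - {"x":0.62,"y":-0.52,"z":0,"ax":0,"ay":0,"az":-0.96,"grip":0.5}
    - {"x":0.62,"y":-0.52,"z":0,"ax":0,"ay":0,"az":-0.96,"grip":0.5}

```text
time: 1.2
tool_pos: [0.4128, -0.1762, 0.231]
tcp_rot: [-2.688, -1.626, 0.001]
wrist_force: [0.0, 0.4, 0.9]
width: 0.248
grip_force: 0.0
```

```bash
python3 mv.py .5134 .2027 .23 90
```

```text
t 1.2 pos [ 0.4128 -0.1762  0.231 ] F [0.  0.4 0.9] w 0.248
xyz [ 0.7646 -0.1733  0.0018] a [-0.001  0.001 -0.922]
```

Emit:
step_arm:
  series:
    - {"x":0.765,"y":-0.173,"z":0,"ax":0,"ay":0,"az":-0.92,"grip":0.5}
    - {"x":0.765,"y":-0.173,"z":0,"ax":0,"ay":0,"az":-0.92,"grip":0.5}
    - {"x":0.765,"y":-0.173,"z":0,"ax":0,"ay":0,"az":-0.92,"grip":0.5}
    - {"x":0.765,"y":-0.173,"z":0,"ax":0,"ay":0,"az":-0.92,"grip":0.5}
    - {"x":0.765,"y":-0.173,"z":0,"ax":0,"ay":0,"az":-0.92,"grip":0.5}
    - {"x":0.765,"y":-0.173,"z":0,"ax":0,"ay":0,"az":-0.92,"grip":0.5}
    - {"x":0.765,"y":-0.173,"z":0,"ax":0,"ay":0,"az":-0.92,"grip":0.5}
    - {"x":0.765,"y":-0.173,"z":0,"ax":0,"ay":0,"az":-0.92,"grip":0.5}
    - {"x":0.765,"y":-0.173,"z":0,"ax":0,"ay":0,"az":-0.92,"grip":0.5}
    - {"x":0.765,"y":-0.173,"z":0,"ax":0,"ay":0,"az":-0.92,"grip":0.5}

```text
time: 2.2
tool_pos: [0.5156, 0.2001, 0.2305]
tcp_rot: [2.226, 2.216, -0.003]
wrist_force: [-0.3, 0.2, -0.0]
width: 0.252
grip_force: 0.0
```

```bash
python3 mv.py .5134 .2027 .01 102
```

```text
t 2.2 pos [0.5156 0.2001 0.2305] F [-0.3  0.2 -0. ] w 0.252
xyz [ 0.0059 -0.0038  0.441 ] a [-0.003  0.003 -0.409]
```

Emit:
step_arm:
  series:
    - {"x":0.006,"y":-0.004,"z":0.1,"ax":0,"ay":0,"az":-0.41,"grip":0.5}
    - {"x":0.006,"y":-0.004,"z":0.2,"ax":0,"ay":0,"az":-0.41,"grip":0.5}
    - {"x":0.006,"y":-0.004,"z":0.3,"ax":0,"ay":0,"az":-0.41,"grip":0.5}
    - {"x":0.006,"y":-0.004,"z":0.36,"ax":0,"ay":0,"az":-0.41,"grip":0.5}
    - {"x":0.006,"y":-0.004,"z":0.4,"ax":0,"ay":0,"az":-0.41,"grip":0.5}
    - {"x":0.006,"y":-0.004,"z":0.42,"ax":0,"ay":0,"az":-0.41,"grip":0.5}
    - {"x":0.006,"y":-0.004,"z":0.438,"ax":0,"ay":0,"az":-0.41,"grip":0.5}
    - {"x":0.006,"y":-0.004,"z":0.438,"ax":0,"ay":0,"az":-0.41,"grip":0.5}

```text
time: 3.0
tool_pos: [0.5131, 0.2029, 0.012]
tcp_rot: [-1.978, -2.44, 0.001]
wrist_force: [0.5, -0.3, 0.5]
width: 0.251
grip_force: 0.0
```

```bash
python3 mv.py .5134 .2027 .01 102; python3 - <<'E'
from workcell import imaging
import cv2,numpy as np
a=imaging.read_camera("top")["img"][110:230,180:300];b=imaging.read_camera("side")["img"][150:270,170:290]
cv2.imwrite("pics/low.png",cv2.resize(np.hstack([a,b]),(800,400),interpolation=2)[:,:,::-1])
E
```

```text
t 3.0 pos [0.5131 0.2029 0.012 ] F [ 0.5 -0.3  0.5] w 0.251
xyz [-0.0006  0.0006  0.0039] a [-0.001  0.    -0.002]
```

View pics/low.png

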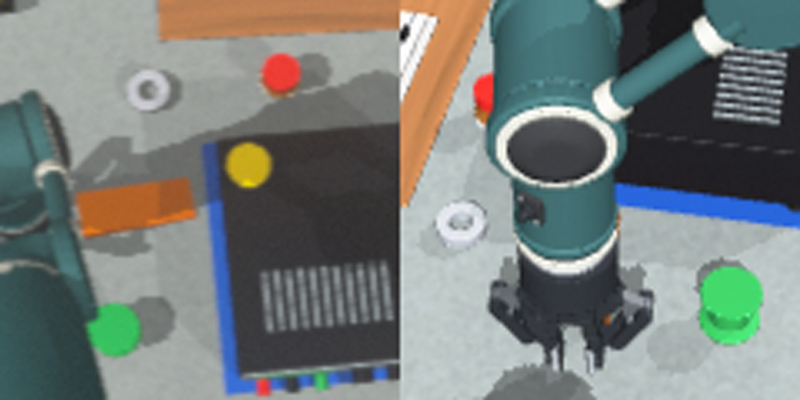

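Emit:
step_arm:
  series:
    - {"x":-0.03,"y":0,"z":0.004,"ax":0,"ay":0,"az":0,"grip":0.5}
    - {"x":-0.045,"y":0,"z":0.004,"ax":0,"ay":0,"az":0,"grip":0.5}
    - {"x":-0.055,"y":0,"z":0.004,"ax":0,"ay":0,"az":0,"grip":0.5}
    - {"x":-0.065,"y":0,"z":0.004,"ax":0,"ay":0,"az":0,"grip":0.5}
    - {"x":-0.075,"y":0,"z":0.004,"ax":0,"ay":0,"az":0,"grip":0.5}
    - {"x":-0.085,"y":0,"z":0.004,"ax":0,"ay":0,"az":0,"grip":0.5}
    - {"x":-0.095,"y":0,"z":0.004,"ax":0,"ay":0,"az":0,"grip":0.5}
    - {"x":-0.105,"y":0,"z":0.004,"ax":0,"ay":0,"az":0,"grip":0.5}
    - {"x":-0.115,"y":0,"z":0.004,"ax":0,"ay":0,"az":0,"grip":0.5}
    - {"x":-0.125,"y":0,"z":0.004,"ax":0,"ay":0,"az":0,"grip":0.5}

```text
time: 4.1
tool_pos: [0.5261, 0.1426, 0.0103]
tcp_rot: [-1.976, -2.442, 0.0]
wrist_force: [-0.1, 1.2, 1.0]
width: 0.248
grip_force: 0.5
```

```bash
python3 - <<'E'
from workcell import imaging,bot
import cv2,numpy as np
print(bot.read_state()["wrist_force"])
a=imaging.read_camera("top")["img"][110:230,180:300]
cv2.imwrite("pics/p1.png",cv2.resize(a,(600,600),interpolation=2)[:,:,::-1])
E
```

```text
[-0.11488939  1.24790496  0.98146509]
```

View pics/p1.png

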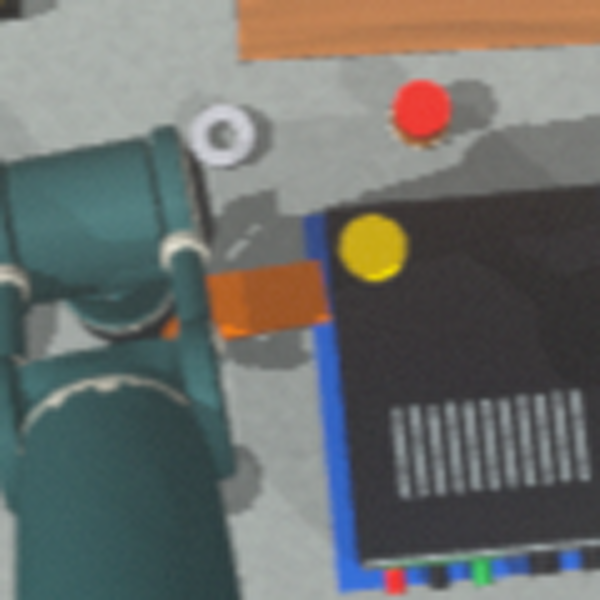

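Emit:
step_arm:
  series:
    - {"x":-0.008,"y":0,"z":0,"ax":0,"ay":0,"az":0,"grip":0.5}
    - {"x":-0.016,"y":0,"z":0,"ax":0,"ay":0,"az":0,"grip":0.5}
    - {"x":-0.024,"y":0,"z":0,"ax":0,"ay":0,"az":0,"grip":0.5}
    - {"x":-0.032,"y":0,"z":0,"ax":0,"ay":0,"az":0,"grip":0.5}
    - {"x":-0.04,"y":0,"z":0,"ax":0,"ay":0,"az":0,"grip":0.5}
    - {"x":-0.046,"y":0,"z":0,"ax":0,"ay":0,"az":0,"grip":0.5}

```text
time: 4.75
tool_pos: [0.5308, 0.12, 0.0102]
tcp_rot: [-1.976, -2.442, 0.0]
wrist_force: [-0.2, 0.3, -0.8]
width: 0.253
grip_force: 0.3
```

Emit:
step_arm:
  series:
    - {"x":-0.006,"y":0,"z":0,"ax":0,"ay":0,"az":0,"grip":0.5}
    - {"x":-0.012,"y":0,"z":0,"ax":0,"ay":0,"az":0,"grip":0.5}

```text
time: 4.95
tool_pos: [0.5321, 0.1143, 0.0102]
tcp_rot: [-1.976, -2.442, 0.0]
wrist_force: [0.9, -0.0, -0.1]
width: 0.248
grip_force: 0.2
```

Emit:
step_arm:
  series:
    - {"x":-0.006,"y":0,"z":0,"ax":0,"ay":0,"az":0,"grip":0.5}
    - {"x":-0.012,"y":0,"z":0,"ax":0,"ay":0,"az":0,"grip":0.5}

```text
time: 5.15
tool_pos: [0.5334, 0.1085, 0.0102]
tcp_rot: [-1.976, -2.442, 0.0]
wrist_force: [-0.4, 0.6, 0.4]
width: 0.25
grip_force: 0.2
```

Tip now about 33 mm under. Continue in small steps watching for a force jump.

Emit:
step_arm:
  series:
    - {"x":-0.005,"y":0,"z":0,"ax":0,"ay":0,"az":0,"grip":0.5}
    - {"x":-0.01,"y":0,"z":0,"ax":0,"ay":0,"az":0,"grip":0.5}

```text
time: 5.35
tool_pos: [0.5344, 0.1036, 0.0102]
tcp_rot: [-1.976, -2.442, 0.0]
wrist_force: [-0.9, 0.3, -0.5]
width: 0.249
grip_force: 0.2
```

Emit:
step_arm:
  series:
    - {"x":-0.005,"y":0,"z":0,"ax":0,"ay":0,"az":0,"grip":0.5}
    - {"x":-0.01,"y":0,"z":0,"ax":0,"ay":0,"az":0,"grip":0.5}

```text
time: 5.55
tool_pos: [0.5355, 0.0988, 0.0103]
tcp_rot: [-1.976, -2.442, 0.0]
wrist_force: [-0.6, 0.1, -0.4]
width: 0.253
grip_force: 0.2
```

Emit:
step_arm:
  series:
    - {"x":-0.004,"y":0,"z":0,"ax":0,"ay":0,"az":0,"grip":0.5}
    - {"x":-0.008,"y":0,"z":0,"ax":0,"ay":0,"az":0,"grip":0.5}

```text
time: 5.75
tool_pos: [0.5362, 0.0962, 0.0103]
tcp_rot: [-1.977, -2.439, -0.003]
wrist_force: [-0.8, 11.6, -0.6]
width: 0.249
grip_force: 5.4
```

Emit:
step_arm:
  series:
    - {"x":-0.002,"y":0,"z":0,"ax":0,"ay":0,"az":0,"grip":0.5}
    - {"x":-0.002,"y":0,"z":0,"ax":0,"ay":0,"az":0,"grip":0.5}

```text
time: 5.95
tool_pos: [0.5362, 0.0961, 0.0103]
tcp_rot: [-1.977, -2.439, -0.004]
wrist_force: [-0.8, 9.5, -0.3]
width: 0.247
grip_force: 4.7
```

Emit:
step_arm:
  series:
    - {"x":0.04,"y":0,"z":0,"ax":0,"ay":0,"az":0,"grip":0.5}
    - {"x":0.08,"y":0,"z":0,"ax":0,"ay":0,"az":0,"grip":0.5}
    - {"x":0.08,"y":0,"z":-0.1,"ax":0,"ay":0,"az":0,"grip":0.5}
    - {"x":0.08,"y":0,"z":-0.2,"ax":0,"ay":0,"az":0,"grip":1}
    - {"x":0.08,"y":0,"z":-0.3,"ax":0,"ay":0,"az":0,"grip":1}
    - {"x":0.08,"y":0,"z":-0.3,"ax":0,"ay":0,"az":0,"grip":1}
    - {"x":0.08,"y":0,"z":-0.3,"ax":0,"ay":0,"az":0,"grip":1}

```text
time: 6.65
tool_pos: [0.5297, 0.1333, 0.1626]
tcp_rot: [1.974, 2.44, 0.006]
wrist_force: [-1.0, 0.1, 0.3]
width: -0.002
grip_force: 0.0
```

```bash
python3 mv.py .5665 -.0155 .115 102; python3 - <<'E'
from workcell import imaging
import cv2,numpy as np
a=imaging.read_camera("top")["img"][110:230,180:300];b=imaging.read_camera("side")["img"][150:270,170:290]
cv2.imwrite("pics/p2.png",cv2.resize(np.hstack([a,b]),(800,400),interpolation=2)[:,:,::-1])
E
```

```text
t 6.65 pos [0.5297 0.1333 0.1626] F [-1.   0.1  0.3] w -0.002
xyz [-0.3064  0.0094  0.0954] a [0.009 0.001 0.001]
```

View pics/p2.png

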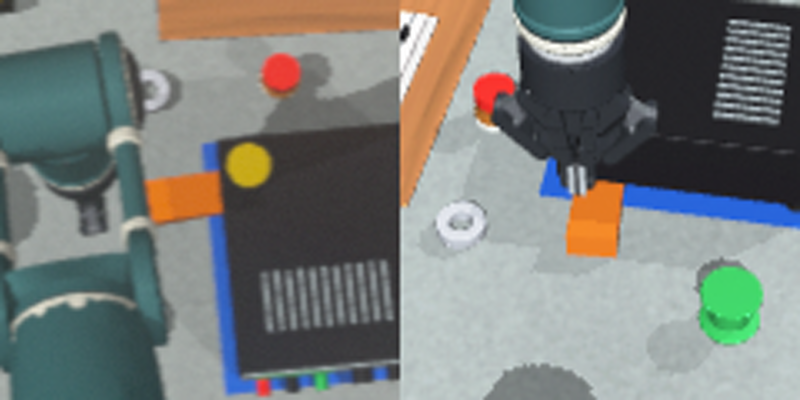

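The wedge (top crop, heel at about 150,200) lies flat with its thin end hidden under the supply; the fingers are clear and shut. Next I move over the pad.

Emit:
step_arm:
  series:
    - {"x":-0.1,"y":0.003,"z":0,"ax":0,"ay":0,"az":0,"grip":1}
    - {"x":-0.2,"y":0.006,"z":0,"ax":0,"ay":0,"az":0,"grip":1}
    - {"x":-0.306,"y":0.009,"z":0,"ax":0,"ay":0,"az":0,"grip":1}
    - {"x":-0.306,"y":0.009,"z":0.05,"ax":0,"ay":0,"az":0,"grip":1}
    - {"x":-0.306,"y":0.009,"z":0.1,"ax":0,"ay":0,"az":0,"grip":1}
    - {"x":-0.306,"y":0.009,"z":0.12,"ax":0,"ay":0,"az":0,"grip":1}
    - {"x":-0.306,"y":0.009,"z":0.124,"ax":0,"ay":0,"az":0,"grip":1}

```text
time: 7.45
tool_pos: [0.5615, -0.0153, 0.0946]
tcp_rot: [-1.973, -2.437, 0.006]
wrist_force: [0.9, 0.0, 0.2]
width: -0.001
grip_force: 0.0
```

Emit:
step_arm:
  series:
    - {"x":0,"y":0,"z":0.004,"ax":0,"ay":0,"az":0,"grip":1}
    - {"x":0,"y":0,"z":0.008,"ax":0,"ay":0,"az":0,"grip":1}

```text
time: 7.65
tool_pos: [0.5652, -0.0151, 0.0951]
tcp_rot: [1.975, 2.442, 0.001]
wrist_force: [-0.9, 0.7, -0.5]
width: -0.001
grip_force: 0.0
```

```bash
python3 mv.py .5665 -.0155 .092 102
```

```text
t 7.65 pos [ 0.5652 -0.0151  0.0951] F [-0.9  0.7 -0.5] w -0.001
xyz [-0.0013  0.0023  0.0061] a [0.003 0.001 0.003]
```

Emit:
step_arm:
  series:
    - {"x":0,"y":0,"z":0.003,"ax":0,"ay":0,"az":0,"grip":1}
    - {"x":0,"y":0,"z":0.003,"ax":0,"ay":0,"az":0,"grip":1}

```text
time: 7.85
tool_pos: [0.5649, -0.0152, 0.0935]
tcp_rot: [1.975, 2.442, 0.001]
wrist_force: [-0.2, 0.7, -1.8]
width: -0.003
grip_force: 0.0
```

Emit:
step_arm:
  series:
    - {"x":0,"y":0,"z":0.002,"ax":0,"ay":0,"az":0,"grip":1}
    - {"x":0,"y":0,"z":0.002,"ax":0,"ay":0,"az":0,"grip":1}

```text
time: 8.05
tool_pos: [0.5646, -0.0154, 0.0921]
tcp_rot: [1.976, 2.442, 0.001]
wrist_force: [0.1, 0.7, 0.5]
width: -0.001
grip_force: 0.0
```

Emit:
step_arm:
  series:
    - {"x":0,"y":0,"z":0.002,"ax":0,"ay":0,"az":0,"grip":1}
    - {"x":0,"y":0,"z":0.002,"ax":0,"ay":0,"az":0,"grip":1}

```text
time: 8.25
tool_pos: [0.5644, -0.0155, 0.0907]
tcp_rot: [-1.976, -2.442, 0.0]
wrist_force: [0.2, 0.1, -0.0]
width: -0.002
grip_force: 0.0
```

Emit:
step_arm:
  series:
    - {"x":0,"y":0,"z":0.002,"ax":0,"ay":0,"az":0,"grip":1}
    - {"x":0,"y":0,"z":0.002,"ax":0,"ay":0,"az":0,"grip":1}

```text
time: 8.45
tool_pos: [0.5647, -0.0155, 0.0907]
tcp_rot: [1.976, 2.442, 0.0]
wrist_force: [-1.6, -0.8, 4.9]
width: -0.0
grip_force: 2.4
```

Emit:
step_arm:
  series:
    - {"x":0,"y":0,"z":0.002,"ax":0,"ay":0,"az":0,"grip":1}
    - {"x":0,"y":0,"z":0.002,"ax":0,"ay":0,"az":0,"grip":1}

```text
time: 8.65
tool_pos: [0.5649, -0.0156, 0.0906]
tcp_rot: [1.976, 2.442, 0.001]
wrist_force: [-4.0, 0.1, 10.2]
width: 0.001
grip_force: 5.1
```

Emit:
step_arm:
  series:
    - {"x":0,"y":0,"z":0.001,"ax":0,"ay":0,"az":0,"grip":1}
    - {"x":0,"y":0,"z":0.001,"ax":0,"ay":0,"az":0,"grip":1}

```text
time: 8.85
tool_pos: [0.5651, -0.0156, 0.0906]
tcp_rot: [1.976, 2.441, 0.001]
wrist_force: [-4.8, -0.2, 12.1]
width: -0.003
grip_force: 6.2
```

Emit:
step_arm:
  series:
    - {"x":0,"y":0,"z":0,"ax":0,"ay":0,"az":0,"grip":1}
    - {"x":0,"y":0,"z":0,"ax":0,"ay":0,"az":0,"grip":1}
    - {"x":0,"y":0,"z":0,"ax":0,"ay":0,"az":0,"grip":1}
    - {"x":0,"y":0,"z":0,"ax":0,"ay":0,"az":0,"grip":1}
    - {"x":0,"y":0,"z":0,"ax":0,"ay":0,"az":0,"grip":1}
    - {"x":0,"y":0,"z":0,"ax":0,"ay":0,"az":0,"grip":1}
    - {"x":0,"y":0,"z":0,"ax":0,"ay":0,"az":0,"grip":1}
    - {"x":0,"y":0,"z":0,"ax":0,"ay":0,"az":0,"grip":1}

```text
time: 9.65
tool_pos: [0.5651, -0.0156, 0.0906]
tcp_rot: [1.976, 2.441, 0.001]
wrist_force: [-4.8, 0.5, 12.1]
width: 0.001
grip_force: 6.2
```

```bash
python3 - <<'E'
from workcell import imaging
import cv2,numpy as np
a=imaging.read_camera("top")["img"][110:230,180:300];b=imaging.read_camera("side")["img"][150:270,170:290]
cv2.imwrite("pics/p3.png",cv2.resize(np.hstack([a,b]),(800,400),interpolation=2)[:,:,::-1])
E
```

```text
(no output)
```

View pics/p3.png

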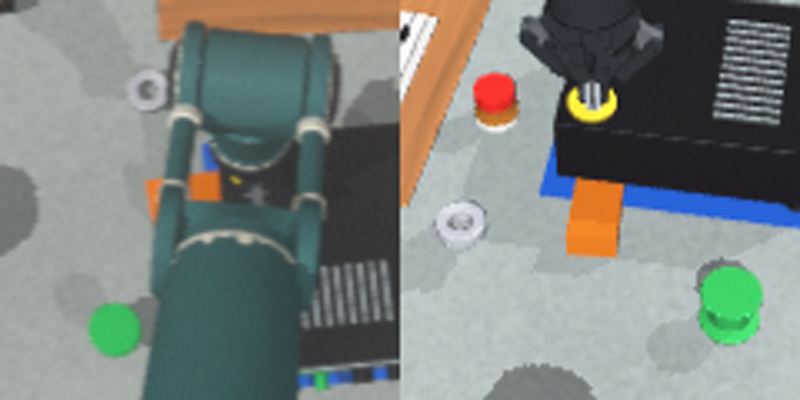

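The side crop shows the shut fingertips centred on the pad (about 592,98). The wedge is flat and unmoved with its heel at about (592,238), and the neighbouring things are in place. The force holds at a steady 12 N with no dip.

```bash
python3 -c "
from workcell import bot
print(bot.finish_job())"
```

```text
the job is handed in; nothing more can be done
None
```

The wedge is snug, about 47 mm under the supply's left side by my estimate; the supply did not dip under a steady 12 N on the pad, and I handed the job in at about 10 s while still pressing (no verdict was returned).

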